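Clear the test bench and turn its sign to green

TASK

The test is over, so free the bench. First push the scrapped yellowish plastic plate off the end of the blue stand so that it drops into the black bin below; only then turn the swivelling bench sign half a turn, so that its green face instead of its red one looks squarely out over the yellow strip on its foot. Leave the throttle body, the blue cup and the steel flange where they are, and leave the sign at rest.

Things in the scene. Friction and masses are not known exactly. Their poses are not given: they have to be found in the camera images.
- riser: Fixed blue stand. Its flat top is 190 mm (its x) by 320 mm (its y), 120 mm above the bench, with no rim. Origin: on the bench under the centre; z up. The bin stands against its -y end.
- bin: Fixed open black scrap bin, 220 x 220 mm outside, 95 mm high, walls and floor 5 mm, standing on the bench 4 mm off the -y end of the stand, axes parallel to the stand's, its rim 25 mm below the stand's top. Origin: centre of its underside.
- plate: Loose square plastic plate, yellowish, 110 x 110 x 10 mm with a 26 mm hole in the middle, 110 to 185 g, lying flat on the stand's top in the half next to the bin, sliding freely when pushed. Origin: centre of its underside; x and y along its sides, z up.
- sign_stand: Fixed dark steel foot of the bench sign, 100 mm (its x) by 150 mm (its y) by 10 mm. A yellow strip runs along its front edge, the +x edge. Origin: centre of its underside, under the vertical swivel axis (a 16 mm post).
- sign (a joint): Turn of the sign panel on its post about the vertical axis, rad, counter-clockwise seen from above positive, range -3.7 to 3.7. At 0 the red face looks squarely over the yellow strip (+x of the foot); at +3.14 or -3.14 the green face does. It starts within 0.35 of 0 and can be turned either way. A light friction (about 0.07 N m) keeps it where it is left; it has no catch or spring.
- sign_top (a point): Middle of the top edge of the sign panel, on the swivel axis, 170 mm above the bench. The panel is 140 mm wide (along this point's y), 12 mm thick (along its x) and 90 mm high, upright, its lower edge 80 mm above the bench. The axes turn with the panel: +x is out of the red face (white bar), -x out of the green face (white disc). It can be pinched across its thickness from above, or pushed near a side edge.
- throttle: Bystander: cast aluminium throttle body, 100 mm (its x) by 66 mm (its y), 67 mm high, loose, 0.8 kg, standing on the stand's top in the half away from the bin. Origin: centre of its underside.
- cup: Bystander: loose blue plastic cup, 74 mm wide at the rim, 110 mm high, upright on the bench. Origin: centre of its underside.
- flange: Bystander: loose square steel flange, 110 x 110 x 12 mm with a 60 mm bore, flat on the bench. Origin: centre of its underside.
Things that resemble listed ones, but are neither listed nor needed, are in the scene too. What is shaped like the sign_stand but orange or turquoise is not meant.

How it is judged:
By the outcome, as a careful person would: the job done as asked, in the order asked, and still so for the second after the job is handed in, with the robot touching nothing.
It also fails if it takes over 72 s, if anything falls off the work surface, if the arm or the gripper's body presses on something with over 40 N, if the wrist force passes 120 N, or if a joint passes its speed limit or range.

ROBOT

A 6-joint arm with a two-finger parallel gripper is mounted at the origin on the work surface. World frame = base frame: x ahead of the robot, y to its left, z up, the work surface at z = 0. Lengths are in m, angles in rad, forces in N, time in s.
With the tool pointing down it reaches from about 0.25 to 0.725 m from the base axis. Payload 4 kg.
Tool frame: the origin (TCP) lies midway between the tips of the shut fingers; the grasp point (between the pads) lies 19 mm behind it (bot.grip_point_offset is the distance from the TCP to the grasp point, in m); z points along the fingers, y is the line along which they close (so a half turn about z gives the same grasp; the last joint's range is limited). The gripper opens to 85 mm and grips with 20 to 120 N. Pads are 22 mm wide; open, the fingers measure 114 mm over their backs; the gripper's body (76 mm by 85 mm) begins 54 mm behind the grasp point. The pads swing forward as they close: fully open they stand 13 mm farther back than shut.
Start: joints at [1.163, 0.241, 0.005, 1.335, 0, 1.571], TCP at [0.198, 0.459, 0.231] pointing down, gripper open.
Joint ranges: [-2.72, 2.72], [-1.05, 1.87], [-1.09, 1.28], [-1.99, 2.15], [-1.42, 1.44], [-3.14, 3.14]. Speed limits (rad/s): [2.79, 2.79, 3.14, 3.14, 3.14, 3.14].

INTERFACE

Orientations are given as a unit quaternion [x, y, z, w].
In Python, from workcell import bot gives the robot as it stands.
- The arm moves only by the tool step_arm, never from a script. Its argument "targets" is text: rows parted by semicolons, each of 7 numbers parted by spaces: the opening, from -1 (shut) to 1 (fully open), so that 0 is half open, then the shift along the world's x, y, z normalised to -1 to 1, where 1 is 0.5 m, then the turn, a rotation vector about the world's x, y, z normalised to -1 to 1, where 1 is pi/4 rad. In form: gripper x y z wx wy wz; .... A call has 1 to 10 rows; each row is the pose to reach, as a shift and turn from the pose commanded when the call began; what a row does not reach only later rows make up. A row lasts 1/12 s, in which the tool goes at most 41.7 mm and 7.16 degrees, less where a joint would pass 70% of its speed; a pose out of reach is approached as far as the arm can. A call with a number of a shift or a turn outside -1 to 1 is refused whole. A call with a gripper value outside its range is refused whole. The fingers move at their own pace and stop on an object; the grip force is fixed at half the most. Time passes only in rows, so rows that repeat a pose let the fingers close. It gives the time, the measured TCP pose, the force, the opening and the grip force at its end, in the units of the state.
- bot.get_obs(): the state, without advancing time (a new reading comes with each control period).
- bot.camera(name): name is "scene" or "top" or "wrist"; returns the picture (420x560x3 uint8, red, green, blue); there is no depth.
- bot.camera_info(name): a dict with "vertical_fov" (degrees; the focal length in pixels is half the picture's height over the tangent of half this angle, whatever the lens; pixels are square), "cx", "cy" (the principal point, pixels), "pose" (4x4, takes a point from camera to world coordinates). Camera axes: x right, y up, looking along -z (the intrinsics and any distortion apply to the point x, -y, -z); pixel columns grow to the right and rows downward; lengths in m; the calibration is good to about 2 mm. A picture is of the moment at which its call begins: read the wrist's pose just before it. camera_info takes no time and is no camera call; for the wrist camera it gives the pose at the moment of the call.
- bot.job_done(): hands the job in; it is judged then, once.
The state is a dict: "clock": time; "joint_pos": joint angles; "joint_vel": joint speeds; "tau": joint torques, N m; "eef_pos": TCP position; "tool_rot": TCP orientation; "ft_force": force on the tool from outside, world axes, zero at the start; "ft_torque": the same for the moment, N m; "grip_width": finger opening in m; "grasp_force": force on a finger pad.
Only numpy, scipy, OpenCV 4.12 (cv2) and the standard library are available. Lean on these libraries where they do the work, as an engineer would, in place of code of your own. Each camera call takes 0.05 s, during which the arm holds its last target. There are 200 camera calls.

## Working session

There is one attempt and no reset: what is moved stays moved. The work goes in short steps, Python scripts to look and compute and a tool call to move; the robot and the scene stay as the last step left them, time stands still between calls to the robot, and variables do not carry over. Pictures are saved under pics/ and viewed, at most 10 in all, crops included, and the job is handed in when it is done.

Besides the shell and the picture viewer there is one more tool, called after "Emit:" by a JSON object that holds its "api" and its "payload". step_arm: Moves the arm, as the interface text tells. Scaled input: -1 to 1 covers 0.5 m each way for a shift and pi/4 rad each way for a turn. Its arguments: {"type":"object","properties":{"targets":{"type":"string"}},"required":["targets"]}

```bash
mkdir -p pics; cat > h.py <<'E'
import numpy as np, cv2
from workcell import bot
def save(n,f):
    im=bot.camera(n); cv2.imwrite(f'pics/{f}.png',cv2.cvtColor(im,cv2.COLOR_RGB2BGR)); return im
E
python3 - <<'E'
from h import *
for n in ['top','scene']:
    save(n,n+'0'); i=bot.camera_info(n); print(n,{k:(np.round(v,4).tolist() if k=='pose' else v) for k,v in i.items()})
o=bot.get_obs(); print(o['clock'],o['eef_pos'],o['tool_rot'],o['ft_force'])
E
ls
```

```text
top {'vertical_fov': 45.398640420705505, 'cx': 278.4773295103975, 'cy': 213.369118819305, 'pose': [[-0.004, 0.9905, -0.1376, 0.3083], [-0.9998, -0.001, 0.0218, 0.0933], [0.0214, 0.1376, 0.9903, 1.3635], [0.0, 0.0, 0.0, 1.0]]}
scene {'vertical_fov': 51.124728932551385, 'cx': 287.4857923139355, 'cy': 206.23615865626715, 'pose': [[0.6072, -0.6012, 0.5195, 1.0244], [0.7945, 0.4565, -0.4005, -0.3577], [0.0036, 0.6559, 0.7548, 0.9029], [0.0, 0.0, 0.0, 1.0]]}
0.1 [0.19806892 0.45848925 0.23049979] [ 2.02481081e-01  9.79285726e-01 -9.20135772e-04 -1.81268756e-04] [-0.52212364 -0.19908379 -0.4540844 ]
h.py
pics
```

View pics/top0.png

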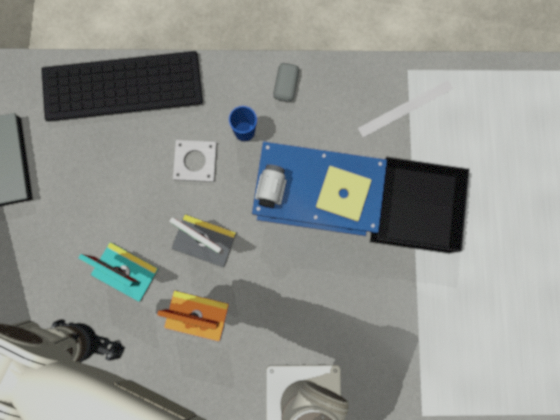

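View pics/scene0.png

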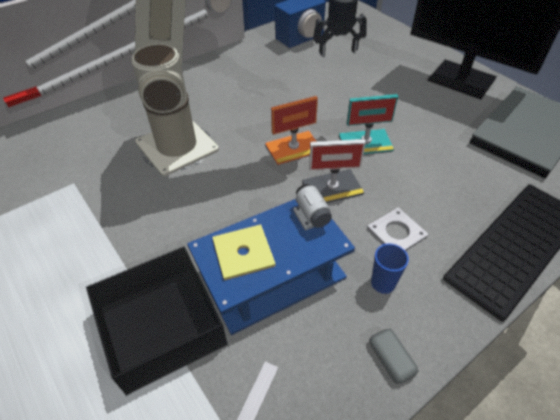

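The three sign-like objects in the top view are dark (203,240), turquoise (122,272) and orange (195,315). The dark grey one with the yellow strip is the one meant. I'll confirm it in a crop.

```bash
python3 - <<'E'
from h import *
im=cv2.imread('pics/top0.png')[130:275,160:300]; cv2.imwrite('pics/c1.png',cv2.resize(im,None,fx=4,fy=4,interpolation=cv2.INTER_CUBIC))
im=cv2.imread('pics/top0.png')[130:260,240:480]; cv2.imwrite('pics/c2.png',cv2.resize(im,None,fx=3.3,fy=3.3,interpolation=cv2.INTER_CUBIC))
E
```

```text
(no output)
```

View pics/c1.png

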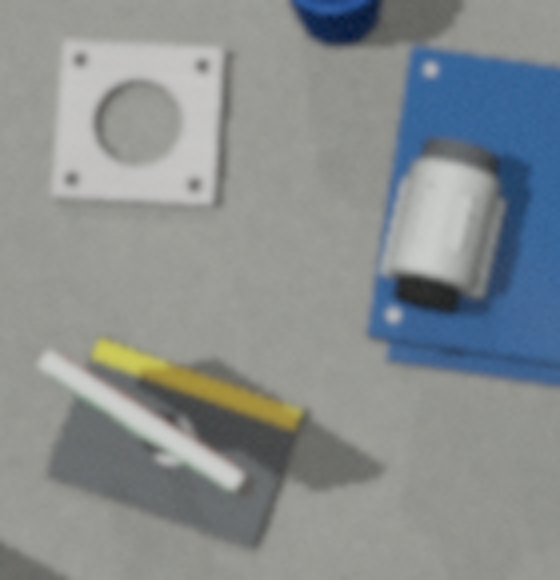

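View pics/c2.png

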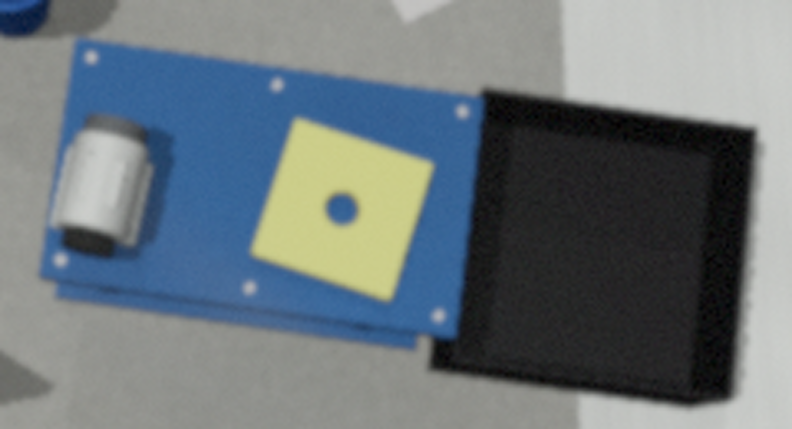

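```bash
cat >> h.py <<'E'
def px2w(n,uv,z,info=None):
    i=info or bot.camera_info(n); f=210/np.tan(np.radians(i['vertical_fov'])/2); T=np.array(i['pose'])
    uv=np.atleast_2d(np.array(uv,float)); d=np.c_[(uv[:,0]-i['cx'])/f,-(uv[:,1]-i['cy'])/f,-np.ones(len(uv))]@T[:3,:3].T
    return T[:3,3]+d*((z-T[2,3])/d[:,2])[:,None]
E
python3 - <<'E'
from h import *
np.set_printoptions(precision=4,suppress=True)
print([k for k in bot.camera_info('top')])
a=lambda L,s,o:(np.array(L,float)+.5)/s-.5+np.array(o)
c1=lambda L:a(L,4,(160,130)); c2=lambda L:a(L,3.3,(240,130))
def rep(n,P):
    P=P[:,:2]; e=np.roll(P,-1,0)-P; print(n,P.tolist() and np.round(P,4).tolist(),'c',P.mean(0),'len',np.linalg.norm(e,axis=1),'ang',np.degrees(np.arctan2(e[:,1],e[:,0])))
rep('stand',px2w('top',c2([(77,40),(485,95),(455,338),(42,278)]),.12))
rep('plate',px2w('top',c2([(296,118),(433,162),(390,300),(251,255)]),.13))
rep('thr',px2w('top',c2([(85,120),(150,125),(120,253),(60,245)]),.17))
rep('bin',px2w('top',c2([(485,90),(757,128),(733,403),(430,370)]),.095))
rep('foot',px2w('top',c1([(95,340),(303,410),(258,548),(50,475)]),.01))
rep('panel',px2w('top',c1([(45,358),(240,480)]),.17))
rep('flange',px2w('top',c1([(63,40),(228,45),(215,205),(52,200)]),.012))
rep('cup',px2w('top',[(243,118)],.11))
E
```

```text
['vertical_fov', 'cx', 'cy', 'pose']
stand [[0.6655, 0.1047], [0.6223, -0.2107], [0.4337, -0.1815], [0.4798, 0.1312]] c [ 0.5503 -0.0391] len [0.3183 0.1909 0.316  0.1875] ang [-97.7852 171.2025  81.5965  -8.1038]
plate [[0.6016, -0.0626], [0.5674, -0.1666], [0.4615, -0.131], [0.4958, -0.0266]] c [ 0.5316 -0.0967] len [0.1095 0.1118 0.1099 0.1117] ang [-108.1918  161.4107   71.7853  -18.7595]
thr [[0.5904, 0.0984], [0.5867, 0.0505], [0.4913, 0.0729], [0.4972, 0.1166]] c [0.5414 0.0846] len [0.048  0.098  0.0441 0.095 ] ang [-94.4388 166.7726  82.2775 -11.0773]
bin [[0.6327, -0.2169], [0.6023, -0.4317], [0.3854, -0.4007], [0.4115, -0.1669]] c [ 0.508  -0.3041] len [0.2169 0.219  0.2353 0.2268] ang [-98.0686 171.8753  83.6542 -12.7443]
foot [[0.4932, 0.3214], [0.4453, 0.1803], [0.3526, 0.2096], [0.4018, 0.3494]] c [0.4232 0.2652] len [0.149  0.0972 0.1482 0.0956] ang [-108.7509  162.4383   70.6151  -17.0714]
panel [[0.4605, 0.3239], [0.3875, 0.2069]] c [0.424  0.2654] len [0.1379 0.1379] ang [-121.9901   58.0099]
flange [[0.7021, 0.3477], [0.6988, 0.2339], [0.586, 0.2413], [0.5894, 0.3524]] c [0.6441 0.2938] len [0.1138 0.113  0.1111 0.1127] ang [-91.6645 176.2407  88.2311  -2.4183]
cup [[0.7315, 0.1565]] c [0.7315 0.1565] len [0.] ang [0.]
```

The crop confirms the dark sign as the right one. Its red face looks over the yellow strip, at a joint angle of about -0.23. The plate is at (0.532,-0.097). I'll approach it over the gap between the throttle and the plate.

Emit:
{"api": "step_arm", "payload": {"targets": "-1 0.48 -0.63 0.06 0 0 -1;-1 0.48 -0.63 0.06 0 0 -1;-1 0.48 -0.63 0.06 0 0 -1;-1 0.48 -0.63 0.06 0 0 -1;-1 0.48 -0.63 0.06 0 0 -1;-1 0.48 -0.63 0.06 0 0 -1;-1 0.48 -0.63 0.06 0 0 -1;-1 0.48 -0.63 0.06 0 0 -1;-1 0.48 -0.63 0.06 0 0 -1;-1 0.48 -0.63 0.06 0 0 -1"}}

```text
clock: 0.93
eef_pos: [0.4402, 0.1406, 0.2613]
tool_rot: [0.563, 0.826, -0.0, 0.001]
ft_force: [-0.0, 0.1, -1.1]
grip_width: -0.0003
grasp_force: 0.0
```

Emit:
{"api": "step_arm", "payload": {"targets": "-1 0.216 -0.28 0 0 0 -0.664;-1 0.216 -0.28 0 0 0 -0.664;-1 0.216 -0.28 0 0 0 -0.664;-1 0.216 -0.28 0 0 0 -0.664;-1 0.216 -0.28 0 0 0 -0.664;-1 0.216 -0.28 -0.07 0 0 -0.664;-1 0.216 -0.28 -0.14 0 0 -0.664;-1 0.216 -0.28 -0.2 0 0 -0.664;-1 0.216 -0.28 -0.2 0 0 -0.664;-1 0.216 -0.28 -0.2 0 0 -0.664"}}

```text
clock: 1.77
eef_pos: [0.5444, 0.0043, 0.1597]
tool_rot: [0.756, 0.655, -0.002, -0.002]
ft_force: [1.1, -1.1, 0.8]
grip_width: 0.0001
grasp_force: 0.0
```

```bash
python3 - <<'E'
from h import *
save('scene','s1'); o=bot.get_obs(); print(o['eef_pos'],o['tool_rot'],o['ft_force'])
im=cv2.imread('pics/s1.png')[100:330,130:400]; cv2.imwrite('pics/s1c.png',cv2.resize(im,None,fx=2.5,fy=2.5,interpolation=cv2.INTER_CUBIC))
E
```

```text
[0.54627503 0.00432555 0.16193358] [ 7.55882508e-01  6.54707246e-01 -1.41874854e-04 -1.91339687e-04] [0.32797438 0.15880096 0.84758969]
```

View pics/s1c.png

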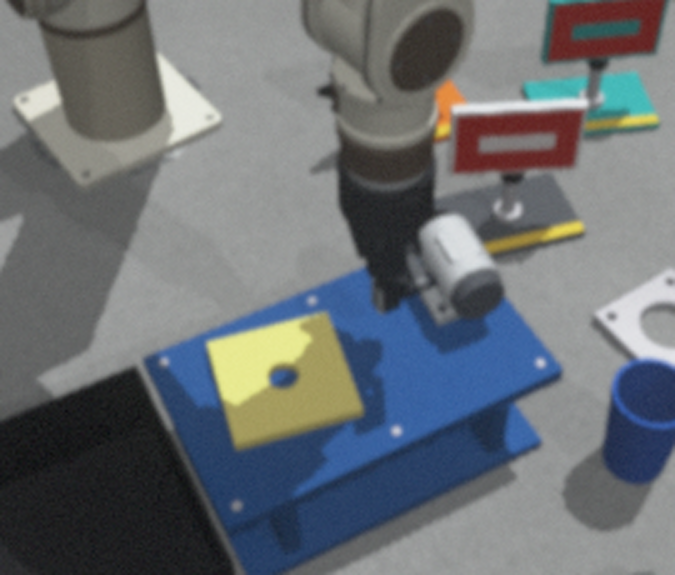

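The picture shows the shut fingers near (385,300), in the gap between the plate and the throttle and clear of both. I'll lower to just above the stand's top.

Emit:
{"api": "step_arm", "payload": {"targets": "-1 -0.003 -0.02 -0.03 0 0 0;-1 -0.003 -0.02 -0.06 0 0 0;-1 -0.003 -0.02 -0.073 0 0 0;-1 -0.003 -0.02 -0.073 0 0 0;-1 -0.003 -0.02 -0.073 0 0 0;-1 -0.003 -0.02 -0.073 0 0 0"}}

```text
clock: 2.32
eef_pos: [0.546, -0.0057, 0.1266]
tool_rot: [0.756, 0.655, 0.001, 0.001]
ft_force: [-0.0, -0.0, -0.3]
grip_width: -0.0003
grasp_force: 0.0
```

Emit:
{"api": "step_arm", "payload": {"targets": "-1 -0.004 -0.03 -0.003 0 0 0;-1 -0.009 -0.06 -0.003 0 0 0;-1 -0.013 -0.09 -0.003 0 0 0;-1 -0.017 -0.119 -0.003 0 0 0;-1 -0.022 -0.148 -0.003 0 0 0;-1 -0.026 -0.178 -0.003 0 0 0;-1 -0.026 -0.178 -0.003 0 0 0;-1 -0.026 -0.178 -0.003 0 0 0"}}

```text
clock: 2.98
eef_pos: [0.5325, -0.0954, 0.1244]
tool_rot: [0.757, 0.654, 0.001, 0.001]
ft_force: [0.1, -0.6, 0.2]
grip_width: -0.0
grasp_force: 0.0
```

```bash
python3 - <<'E'
from h import *
save('scene','s2'); o=bot.get_obs(); print(o['eef_pos'],o['tool_rot'],o['ft_force'])
im=cv2.imread('pics/s2.png')[170:380,80:370]; cv2.imwrite('pics/s2c.png',cv2.resize(im,None,fx=2.5,fy=2.5,interpolation=cv2.INTER_CUBIC))
E
```

```text
[ 0.53246518 -0.09483312  0.12420819] [7.56202500e-01 6.54337109e-01 6.78893313e-04 5.15656387e-04] [-0.2281703   0.34371133 -0.45144243]
```

View pics/s2c.png

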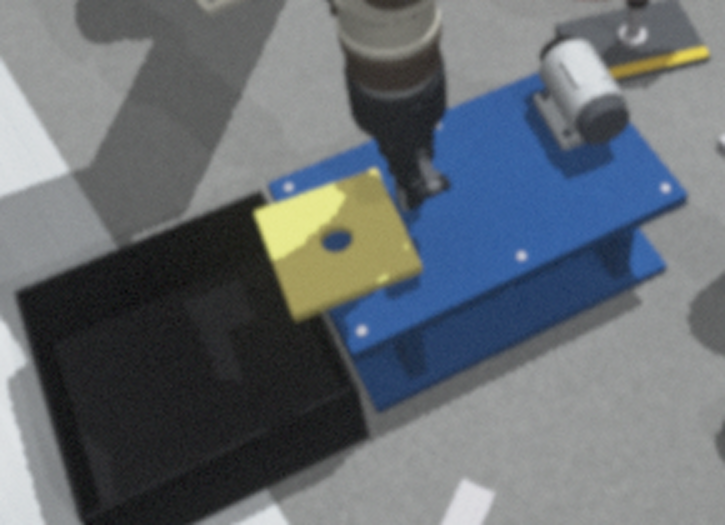

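The plate has slid partly over the bin; its hole is at (336,238) in the crop, just short of the edge. I'll keep pushing.

Emit:
{"api": "step_arm", "payload": {"targets": "-1 -0.004 -0.03 0 0 0 0;-1 -0.009 -0.06 0 0 0 0;-1 -0.013 -0.09 0 0 0 0;-1 -0.017 -0.119 0 0 0 0;-1 -0.022 -0.148 0 0 0 0;-1 -0.026 -0.178 0 0 0 0;-1 -0.03 -0.208 0 0 0 0;-1 -0.034 -0.238 0 0 0 0;-1 -0.034 -0.238 0 0 0 0;-1 -0.034 -0.238 0 0 0 0"}}

```text
clock: 3.87
eef_pos: [0.5152, -0.2136, 0.1235]
tool_rot: [0.756, 0.654, 0.0, 0.0]
ft_force: [0.7, 0.3, 0.4]
grip_width: -0.0003
grasp_force: 0.0
```

Emit:
{"api": "step_arm", "payload": {"targets": "-1 0 0 0.08 0 0 0;-1 0 0 0.16 0 0 0;-1 0 0 0.24 0 0 0;-1 0 0 0.3 0 0 0;-1 0 0 0.3 0 0 0"}}

```text
clock: 4.28
eef_pos: [0.5182, -0.2136, 0.2814]
tool_rot: [0.755, 0.655, 0.003, 0.006]
ft_force: [0.5, -0.4, 0.5]
grip_width: -0.0002
grasp_force: 0.0
```

```bash
python3 - <<'E'
from h import *
save('scene','s3'); o=bot.get_obs(); print(o['clock'],o['eef_pos'],o['tool_rot'],o['ft_force'],o['joint_pos'])
E
```

```text
4.3333 [ 0.51731192 -0.21327648  0.27802749] [0.75546918 0.65516775 0.00232136 0.00401909] [-0.43498686 -0.49825601 -0.75496009] [-3.91341639e-01  3.41002168e-01  2.62584748e-01  1.48311225e+00
  5.44869969e-04  1.32142557e+00]
```

View pics/s3.png

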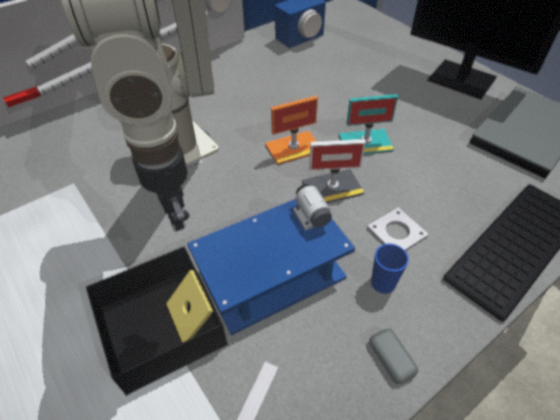

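The plate is inside the bin, at (187,307), leaning against the wall on the stand side; the other objects look undisturbed. I'll check that it has settled while I move over to the sign.

Emit:
{"api": "step_arm", "payload": {"targets": "0.2 -0.184 0.958 0.02 0 0 -0.529;0.2 -0.184 0.958 0.02 0 0 -0.529;0.2 -0.184 0.958 0.02 0 0 -0.529;0.2 -0.184 0.958 0.02 0 0 -0.529;0.2 -0.184 0.958 0.02 0 0 -0.529;0.2 -0.184 0.958 0.02 0 0 -0.529;0.2 -0.184 0.958 0.02 0 0 -0.529;0.2 -0.184 0.958 0.02 0 0 -0.529;0.2 -0.184 0.958 0.02 0 0 -0.529;0.2 -0.184 0.958 0.02 0 0 -0.529"}}

```text
clock: 5.17
eef_pos: [0.4356, 0.1905, 0.2806]
tool_rot: [0.874, 0.485, -0.001, -0.0]
ft_force: [1.2, -0.6, -1.1]
grip_width: 0.0512
grasp_force: 0.0
```

```bash
python3 - <<'E'
from h import *
np.set_printoptions(precision=4,suppress=True)
def yel(im):
    m=cv2.inRange(cv2.cvtColor(im,cv2.COLOR_RGB2HSV),(22,80,80),(35,255,255)); n,l,s,c=cv2.connectedComponentsWithStats(m); 
    return m,l,s,c
im0=cv2.cvtColor(cv2.imread('pics/s3.png'),cv2.COLOR_BGR2RGB); im1=save('scene','s4'); t=save('top','t4')
for im,(x0,y0,x1,y1) in ((im0,(85,240,230,390)),(im1,(85,240,230,390)),(t,(365,150,475,260))):
    m=yel(im)[0]; k=np.zeros_like(m);k[y0:y1,x0:x1]=m[y0:y1,x0:x1]
    c=max(cv2.findContours(k,0,2)[0],key=cv2.contourArea); a=cv2.approxPolyDP(c,4,True)[:,0]; print(cv2.contourArea(c),a.tolist(),cv2.minAreaRect(c))
o=bot.get_obs(); print(o['clock'],o['eef_pos'],o['tool_rot'],o['ft_force'])
E
```

```text
1886.0 [[192, 269], [166, 302], [181, 341], [190, 338], [212, 311]] ((187.50732421875, 305.2299499511719), (62.7078742980957, 42.046897888183594), 64.98310089111328)
1881.0 [[191, 269], [166, 302], [183, 342], [212, 311]] ((187.4927215576172, 305.27008056640625), (62.76828384399414, 42.10730743408203), 64.98310089111328)
940.0 [[386, 171], [382, 213], [402, 221], [407, 182]] ((394.67071533203125, 195.9634246826172), (23.411483764648438, 48.589874267578125), 6.340191841125488)
5.2667 [0.4351 0.194  0.2804] [ 0.8723  0.489  -0.0007 -0.0012] [ 0.6803 -0.3793  0.3437]
```

```bash
python3 - <<'E'
from h import *
np.set_printoptions(precision=4,suppress=True)
A=np.array([.5503,-.039]);r=np.radians(-8.3);X=np.array([np.cos(r),np.sin(r)]);Y=np.array([-X[1],X[0]])
for n,s,t in (('up+x',(212,311),(386,171)),('up-x',(191,269),(382,213)),('lo+x',(182,341),(407,182)),('lo-x',(166,302),(402,221))):
    R=[]
    for c,p in (('scene',s),('top',t)):
        o=np.array(bot.camera_info(c)['pose'])[:3,3]; d=px2w(c,p,0)[0]-o; R.append((o,d/np.linalg.norm(d)))
    (o1,d1),(o2,d2)=R; k=np.linalg.lstsq(np.c_[d1,-d2],o2-o1,rcond=None)[0]; P=(o1+k[0]*d1+o2+k[1]*d2)/2
    q=P[:2]-A; print(n,P,'stand xy',q@X,q@Y,'gap',np.linalg.norm(o1+k[0]*d1-o2-k[1]*d2))
E
```

```text
up+x [ 0.596  -0.2175  0.0877] stand xy 0.07101587889546573 -0.1700566846421254 gap 0.003860328030214091
up-x [ 0.4847 -0.2026  0.0925] stand xy -0.041334553482273925 -0.17135043435788522 gap 0.004336234147739051
lo+x [ 0.581  -0.2916  0.018 ] stand xy 0.06681538480127923 -0.24550584267086864 gap 0.004307731752269042
lo-x [ 0.4739 -0.2754  0.0116] stand xy -0.04143924593919644 -0.244983863657876 gap 0.004309935913421241
```

Emit:
{"api": "step_arm", "payload": {"targets": "0.2 -0.022 0.147 0 0 0 0;0.2 -0.022 0.147 0 0 0 0;0.2 -0.022 0.147 0 0 0 0;0.2 -0.022 0.147 0 0 0 0"}}

```text
clock: 5.6
eef_pos: [0.4255, 0.2624, 0.2803]
tool_rot: [0.874, 0.486, -0.001, 0.0]
ft_force: [0.2, -1.0, -0.4]
grip_width: 0.0512
grasp_force: 0.0
```

```bash
python3 - <<'E'
from h import *
i=bot.camera_info('wrist'); save('wrist','w1'); o=bot.get_obs(); print(o['clock'],o['eef_pos'],o['tool_rot'])
import pickle; pickle.dump(i,open('w1.pkl','wb')); print(i['pose'])
E
```

```text
5.65 [0.42578058 0.26132757 0.28059115] [ 8.74401451e-01  4.85201331e-01 -1.29469847e-03  3.07373135e-04]
[[ 0.84919967  0.50849137  0.14246561  0.46120671]
 [-0.52806852  0.81867168  0.22565531  0.3204485 ]
 [-0.00188878 -0.26685802  0.963734    0.42152284]
 [ 0.          0.          0.          1.        ]]
```

View pics/w1.png

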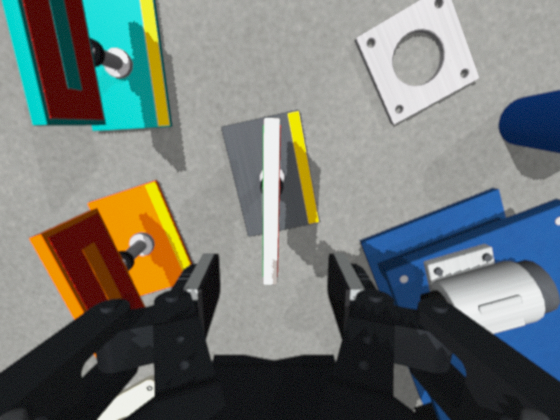

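The wrist view shows the dark sign between the fingers. Its panel's top edge runs from (271,118) to (270,284), and its foot's corners are at (222,127), (299,111), (319,222) and (246,236).

```bash
python3 - <<'E'
from h import *
import pickle; i=pickle.load(open('w1.pkl','rb'))
np.set_printoptions(precision=4,suppress=True)
F=px2w('',[(222,127),(299,111),(319,222),(246,236)],.01,i)[:,:2]; e=np.roll(F,-1,0)-F
print(F.mean(0),np.linalg.norm(e,axis=1),np.degrees(np.arctan2(e[:,1],e[:,0])))
P=px2w('',[(271.5,118),(269.5,284)],.17,i)[:,:2]; e=P[0]-P[1]; print(P.mean(0),np.linalg.norm(e),np.degrees(np.arctan2(e[1],e[0])))
o=bot.get_obs(); print(o['eef_pos'])
E
```

```text
[0.4243 0.2666] [0.0974 0.1459 0.1009 0.1462] [ -20.6255 -109.995   159.588    68.6099]
[0.4246 0.2671] 0.13877272523998258 57.313930595543304
[0.4258 0.2613 0.2806]
```

Emit:
{"api": "step_arm", "payload": {"targets": "0 -0.003 0.01 0 0 0 0;0 -0.003 0.01 -0.07 0 0 0;0 -0.003 0.01 -0.14 0 0 0;0 -0.003 0.01 -0.2 0 0 0;0 -0.003 0.01 -0.25 0 0 0;0 -0.003 0.01 -0.28 0 0 0;0 -0.003 0.01 -0.29 0 0 0;0 -0.003 0.01 -0.29 0 0 0;0 -0.003 0.01 -0.29 0 0 0;0 -0.003 0.01 -0.29 0 0 0"}}

```text
clock: 6.48
eef_pos: [0.4263, 0.2667, 0.1383]
tool_rot: [0.875, 0.484, 0.001, -0.0]
ft_force: [-0.4, -0.1, -0.3]
grip_width: 0.0426
grasp_force: 0.0
```

```bash
python3 - <<'E'
from h import *
save('wrist','w2'); o=bot.get_obs(); print(o['clock'],o['eef_pos'],o['tool_rot'],o['ft_force'],o['grip_width'])
E
```

```text
6.5333 [0.42631441 0.26684774 0.13835358] [ 8.74963178e-01  4.84186790e-01  1.60738507e-03 -8.28662421e-05] [ 0.14350695 -1.11202858 -0.2995523 ] 0.042890755194895464
```

View pics/w2.png

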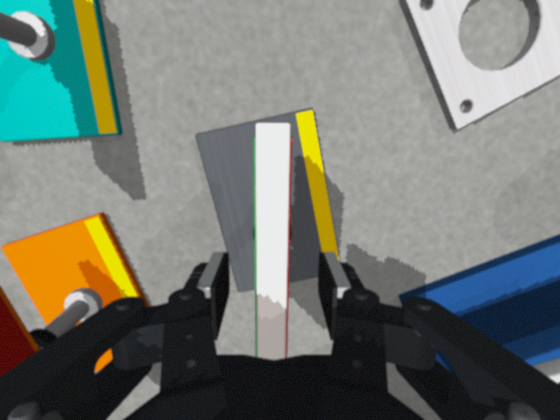

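The panel (column 272) sits midway between the pads (229 and 318). I'll close the gripper.

Emit:
{"api": "step_arm", "payload": {"targets": "-0.6 0 0 0 0 0 0;-0.65 0 0 0 0 0 0;-0.7 0 0 0 0 0 0;-1 0 0 0 0 0 0;-1 0 0 0 0 0 0;-1 0 0 0 0 0 0;-1 0 0 0 0 0 0"}}

```text
clock: 7.12
eef_pos: [0.4253, 0.2668, 0.1374]
tool_rot: [0.875, 0.485, 0.001, -0.0]
ft_force: [-1.8, -0.1, 6.0]
grip_width: 0.0113
grasp_force: 59.3
```

Emit:
{"api": "step_arm", "payload": {"targets": "-1 0 0 0 0 0 0.1;-1 0 0 0 0 0 0.2;-1 0 0 0 0 0 0.3;-1 0 0 0 0 0 0.4;-1 0 0 0 0 0 0.5;-1 0 0 0 0 0 0.6;-1 0 0 0 0 0 0.7;-1 0 0 0 0 0 0.8;-1 0 0 0 0 0 0.8"}}

```text
clock: 7.87
eef_pos: [0.4244, 0.267, 0.1374]
tool_rot: [0.681, 0.732, 0.0, -0.001]
ft_force: [-4.9, 0.2, 6.9]
grip_width: 0.0112
grasp_force: 59.7
```

Emit:
{"api": "step_arm", "payload": {"targets": "-1 0 0 0 0 0 0.1;-1 0 0 0 0 0 0.2;-1 0 0 0 0 0 0.3;-1 0 0 0 0 0 0.4;-1 0 0 0 0 0 0.5;-1 0 0 0 0 0 0.6;-1 0 0 0 0 0 0.7;-1 0 0 0 0 0 0.8;-1 0 0 0 0 0 0.9;-1 0 0 0 0 0 0.9"}}

```text
clock: 8.7
eef_pos: [0.4234, 0.2666, 0.1374]
tool_rot: [0.386, 0.923, -0.0, -0.001]
ft_force: [-6.7, -0.5, 8.5]
grip_width: 0.011
grasp_force: 60.0
```

Emit:
{"api": "step_arm", "payload": {"targets": "-1 0 0 0 0 0 0.1;-1 0 0 0 0 0 0.2;-1 0 0 0 0 0 0.3;-1 0 0 0 0 0 0.4;-1 0 0 0 0 0 0.5;-1 0 0 0 0 0 0.6;-1 0 0 0 0 0 0.7;-1 0 0 0 0 0 0.8;-1 0 0 0 0 0 0.9;-1 0 0 0 0 0 0.9"}}

```text
clock: 9.53
eef_pos: [0.4229, 0.2656, 0.1374]
tool_rot: [0.043, 0.999, -0.001, -0.002]
ft_force: [-8.7, -2.4, 10.7]
grip_width: 0.0111
grasp_force: 60.3
```

Emit:
{"api": "step_arm", "payload": {"targets": "-1 0 0 0 0 0 0.1;-1 0 0 0 0 0 0.2;-1 0 0 0 0 0 0.3;-1 0 0 0 0 0 0.4;-1 0 0 0 0 0 0.5;-1 0 0 0 0 0 0.6;-1 0 0 0 0 0 0.7;-1 0 0 0 0 0 0.8;-1 0 0 0 0 0 0.9;-1 0 0 0 0 0 0.9"}}

```text
clock: 10.37
eef_pos: [0.4232, 0.2645, 0.1374]
tool_rot: [-0.306, 0.952, -0.001, -0.002]
ft_force: [-6.7, -6.9, 12.5]
grip_width: 0.0111
grasp_force: 60.4
```

Emit:
{"api": "step_arm", "payload": {"targets": "-1 0 0 0 0 0 0.1;-1 0 0 0 0 0 0.2;-1 0 0 0 0 0 0.3;-1 0 0 0 0 0 0.4;-1 0 0 0 0 0 0.5;-1 0 0 0 0 0 0.6;-1 0 0 0 0 0 0.7;-1 0 0 0 0 0 0.773;-1 0 0 0 0 0 0.773;-1 0 0 0 0 0 0.773"}}

```text
clock: 11.2
eef_pos: [0.424, 0.264, 0.1374]
tool_rot: [-0.575, 0.818, -0.001, -0.002]
ft_force: [-5.5, -7.2, 11.2]
grip_width: 0.0114
grasp_force: 60.3
```

```bash
python3 - <<'E'
from h import *
o=bot.get_obs(); q=o['tool_rot']; print(o['clock'],o['eef_pos'],2*np.degrees(np.arctan2(q[1],q[0]))-90,o['ft_force'],o['joint_pos'][5])
E
```

```text
11.2 [0.42396126 0.26398479 0.13739899] 160.19077187435747 [-5.53005542 -7.23052764 11.23397823] -0.666278522919707
```

Emit:
{"api": "step_arm", "payload": {"targets": "-0.6 0 0 0 0 0 0;-0.4 0 0 0 0 0 0;0 0 0 0 0 0 0;0 0 0 0 0 0 0;0 0 0 0 0 0 0;0 0 0 0.06 0 0 0;0 0 0 0.12 0 0 0;0 0 0 0.2 0 0 0;0 0 0 0.28 0 0 0;0 0 0 0.28 0 0 0"}}

```text
clock: 12.03
eef_pos: [0.4284, 0.2686, 0.2851]
tool_rot: [-0.575, 0.818, -0.0, 0.007]
ft_force: [0.9, -0.5, 0.2]
grip_width: 0.0425
grasp_force: 0.0
```

Emit:
{"api": "step_arm", "payload": {"targets": "0 -0.1 0.2 0.1 0 0 0;0 -0.1 0.2 0.1 0 0 0;0 -0.1 0.2 0.1 0 0 0;0 -0.1 0.2 0.1 0 0 0;0 -0.1 0.2 0.1 0 0 0"}}

```text
clock: 12.45
eef_pos: [0.3746, 0.3684, 0.3271]
tool_rot: [-0.577, 0.817, 0.0, 0.001]
ft_force: [-0.1, 0.1, -0.6]
grip_width: 0.0429
grasp_force: 0.0
```

```bash
python3 - <<'E'
from h import *
a=save('top','t9'); b=save('scene','s9'); o=bot.get_obs(); print(o['clock'],o['eef_pos'],o['ft_force'],o['grip_width'])
A=cv2.resize(cv2.imread('pics/t9.png')[170:275,160:300],(560,420),interpolation=cv2.INTER_CUBIC)
B=cv2.resize(cv2.imread('pics/s9.png')[120:400,80:420],(240,198),interpolation=cv2.INTER_AREA)
C=np.zeros((600,800,3),np.uint8); C[:420,:560]=A; C[:198,560:]=B
C[420:600,560:]=cv2.resize(cv2.imread('pics/t9.png'),(240,180)); C[420:,:480]=cv2.resize(cv2.imread('pics/s9.png')[120:220,260:420],(480,300))[50:230]
cv2.imwrite('pics/f.png',C)
E
```

```text
12.55 [0.37506747 0.36612871 0.32585059] [ 0.33258319 -0.5353929  -0.16937028] 0.04256832642447252
```

View pics/f.png

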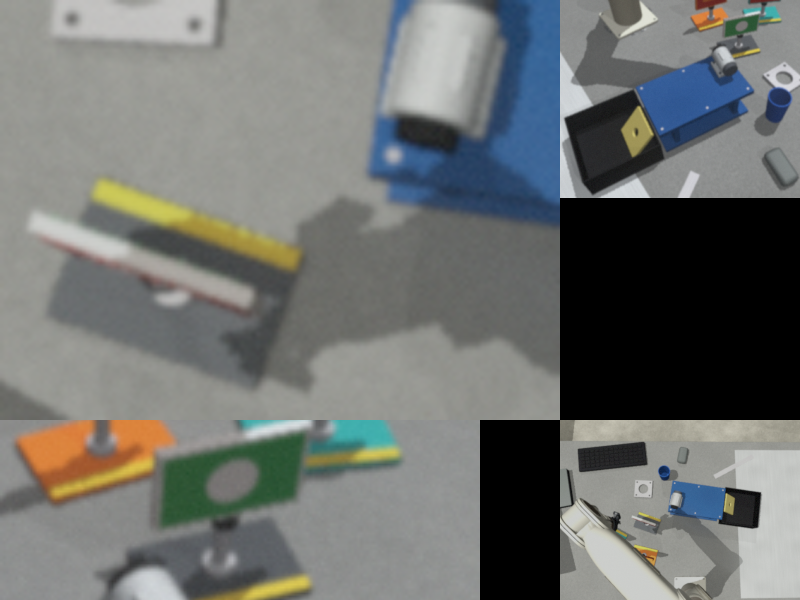

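The green face looks over the yellow strip. The panel edge (33,222)-(250,300) and the strip (97,188)-(300,260) are parallel, with slopes of 19.8° and 19.5°. The plate is in the bin, the throttle body, cup and flange are in place, and the arm is clear, so I'll hand in.

```bash
python3 -c "
from workcell import bot
print(bot.job_done())"
```

```text
the job is handed in; nothing more can be done
None
```

The job is handed in: the yellowish plate is in the black bin (leaning on its stand-side wall), then the sign was turned so green faces squarely over the yellow strip, with the throttle body, cup and flange untouched.

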